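# Press a round flask into a sprung cradle and hold it down

## Task

Lift the larger of the two round stoppered flasks out of its cork ring and set it upright into the sprung ring of the cradle stand. Then press it gently straight down until the moving ring's top is level with the top of the fixed collar round it, and finish while still holding the flask pressed down there, so that a colleague can fit the retaining clip. The flask is thin glass: grip it lightly, do not knock or tip it over, and leave the small flask and everything else on the bench where they are.

Things in the scene. Friction and masses are not known exactly. Their poses are not given: they have to be found in the camera images.
- flask_neck (a point): place to grip the larger flask: half-way up its straight glass neck, on the axis, 53 mm above the bulb's centre; z is the flask's axis, up. The neck is 26 mm across, bare from 29 mm (bulb) to 72 mm (lip) above the bulb's centre. Thin amber glass: a grip of 15 N is plenty, over 45 N a finger breaks it; it may bear on the cradle with at most 25 N
- flask_bulb (a point): centre of the larger flask's round bulb, a ball 64 mm across; at the start it stands upright in a cork ring, bulb centre 50 mm above the worktop. Above the neck are a lip 32 mm wide, 4 mm thick, and a white stopper, whose top is 86 mm above the bulb's centre. The flask weighs 0.10 to 0.17 kg
- small_flask_bulb (a point): centre of the bulb of the smaller flask (bulb 52 mm across, neck 22 mm, total height 92 mm), a bystander standing upright in the other cork ring
- cork_a: cork ring fixed on the worktop, 76 mm outside, 40 mm bore, 25 mm high; origin under its centre. The larger flask starts in this one
- cork_b: cork ring like the other; the smaller flask starts in this one. The two rings' places are swapped at random
- cradle: sprung cradle stand, fixed on the worktop: grey round base 104 mm across and 12 mm thick, aluminium collar 92 mm outside, 80 mm inside, carried on three pins, inside it a moving steel ring on three springs; origin under the base's centre, z up
- collar_top (a point): centre of the fixed collar's top rim, 60 mm above the worktop
- ring_top (a point): centre of the top of the moving ring, a torus of 10 mm round bar (48 mm bore, 68 mm outside). Free, it stands 75 mm above the worktop, 15 mm above the collar's top; it moves straight down only. When the larger flask sits in it, the bulb's centre is 18 mm above this point
- cradle_ring (a joint): how far the moving ring is pressed down, in m: 0 free (top), 0.015 level with the collar, 0.025 at its lower stop. The springs push up with about 3 N at 0 and 6.7 N at 0.015 (250 N/m), the flask's own weight does not move it
- crucible: small lidded porcelain crucible, 45 mm across, 49 mm high, a bystander behind the cradle; origin under its centre
- sample_jar_3: jar with dark lid, 52 mm across, 92 mm high, a bystander behind the work; origin under its centre
Not all that is in view belongs to the job. What is shaped like the part that bears flask_neck but purple is not meant.

How it is judged (in metres and radians):
On the way, in this order (a step that is already met when the one before it is completed fails the run):
1. the larger flask is lifted clear of its cork ring (z of flask_bulb in the frame of cork_a above 0.065 m and contact force between flask and cork_a below 0.05 N and contact force between the fingers and flask above 1 N), for 0.1 s.
2. it sits upright in the sprung ring (horizontal distance between flask_bulb and ring_top below 0.005 m and z of flask_bulb in the frame of ring_top below 0.023 m and angle between flask_neck's own z axis and vertical below 0.15 rad and contact force between flask and cradle above 0.3 N), for 0.1 s.
At the end, for the whole second after the job is handed in: the larger flask sits centred (5 mm) and upright (0.15 rad) in the moving ring, the robot still holds it, and the ring is steadily pressed down level with the collar's top to within 4 mm (11 to 19 mm of travel), bearing on the flask with more than 4 N (value of joint cradle_ring between 0.011 and 0.019 m and velocity of joint cradle_ring between -0.01 and 0.01 m/s and horizontal distance between flask_bulb and ring_top below 0.005 m and z of flask_bulb in the frame of ring_top below 0.023 m and angle between flask_neck's own z axis and vertical below 0.15 rad and contact force between the fingers and flask above 1 N and contact force between flask and cradle above 4 N); the arm keeps its last pose, push and grip.
It fails at once if the fingers squeeze the glass too hard, about 50 N each (contact force between the fingers and flask above 100 N).
It fails at once if the flask is rammed into the cradle (contact force between flask and cradle above 25 N).
It fails at once if the flask is tipped over (angle between flask_neck's own z axis and vertical above 0.6 rad).
It fails at once if the small flask, the crucible or the jar is pushed out of place by more than 20 mm (distance of any of small_flask_bulb, crucible, sample_jar_3 from where it was at the start of the episode above 0.02 m).
It also fails if it takes over 45 s, if anything falls off the work surface, if the arm or the gripper's body presses on something with over 40 N, if the wrist force passes 120 N, or if a joint passes its speed limit or range.

## Robot

A 6-joint arm with a two-finger parallel gripper is mounted at the origin on a cart in front of the work surface, level with it; the furniture and walls round the work are solid. World frame = base frame: x ahead of the robot, y to its left, z up, the work surface at z = 0. Lengths are in mm, angles in degrees, forces in N, time in s.
With the tool pointing down it reaches from about 350 to 875 mm from the base axis. Payload 4.2 kg.
Tool frame: the origin (TCP) lies at the very end of the fingers, on their centre line; the grasp point (between the pads) lies r.tcp_to_grasp behind it (r.tcp_to_grasp is the distance from the TCP to the grasp point, in mm); z points along the fingers, x is the direction in which the jaws open and shut, and the axes are right-handed (so a half turn about z gives the same grasp; the last joint's range is limited). The gripper opens to 87 mm and grips with 3 to 60 N. Pads are 19 mm wide; open, the fingers measure 117 mm over their backs; the gripper's body (75 mm by 190 mm) begins 51 mm behind the grasp point.
Start: joints at [-50.615, 22.042, 0.453, 0, -68.411, -14.817], TCP at [259.875, -568.388, 222.55] pointing down, gripper open.
Joint ranges: [-179.83, 179.83], [-69.29, 118.12], [-61.27, 80.66], [-181.25, 117.63], [-171.15, -9.14], [-177.46, 177.46]. Speed limits (degrees/s): [159.86, 159.86, 180, 180, 180, 180].

## Interface

Orientations are given as a 3x3 rotation matrix whose columns are the frame's x, y, z axes.
In Python, from plant import r, camera, camera_model, workorder gives the robot as it stands.
- The arm moves only by the tool drive_tool, never from a script. Its argument "motion" is a list of rows, each an object of numbers: "dx", "dy", "dz": the shift along the tool's x, y, z in mm; "ax", "ay", "az": the turn, a rotation vector about the tool's x, y, z in rad; "gripper": the finger opening in mm, from 0 to 87. In form: [{"dx": .., "dy": .., "dz": .., "ax": .., "ay": .., "az": .., "gripper": ..}, ...]. A call has 1 to 20 rows; each row is the pose to reach, as a shift and turn from the pose measured when the call began, along the tool's axes at that moment; what a row does not reach only later rows make up. A row lasts 1/8 s, in which the tool goes at most 62.5 mm and 10.7 degrees, less where a joint would pass 70% of its speed; a pose out of reach is approached as far as the arm can. A call with a gripper value outside its range is refused whole. The fingers move at their own pace and stop on an object; "force" is the grip in N (left out, the last holds). Time passes only in rows, so rows that repeat a pose let the fingers close. It gives the time, the measured TCP pose, the force and the opening at its end, in the units of the state.
- r.sense(): the state, without advancing time (a new reading comes with each control period).
- camera(name): name is "scene" or "top"; returns (picture, depth): 384x512x3 uint8, red, green, blue; 384x512 float32, mm along the optical axis (not along the pixel's ray), 0 where there is no reading.
- camera_model(name): a dict with "fx", "fy", "cx", "cy" (pixels), "rvec" (rotation vector, rad) and "tvec" (3), from world to camera coordinates, as OpenCV has them. Camera axes: x right, y down, z forward; pixel columns grow to the right and rows downward; lengths in mm; the calibration is good to about 2 mm. A picture is of the moment at which its call begins. camera_model takes no time and is no camera call.
- workorder.finish_job(): hands the job in, once; it reports no verdict.
The state is a dict: "time": time; "joint_pos": joint angles; "qvel": joint speeds; "joint_efforts": joint torques, N m; "position": TCP position; "tool_rot": TCP orientation; "ft_force": force on the tool from outside, world axes, zero at the start; "torque": the same for the moment, N m; "gripper_width": finger opening in mm.
Only numpy, scipy, OpenCV 4.12 (cv2) and the standard library are available. Lean on these libraries where they do the work, as an engineer would, in place of code of your own. Each camera call takes 0.05 s, during which the arm holds its last target.

## Working session

There is one attempt and no reset: what is moved stays moved. The work goes in short steps, Python scripts to look and compute and a tool call to move; the robot and the scene stay as the last step left them, time stands still between calls to the robot, and variables do not carry over. Pictures are saved under pics/ and viewed, and the job is handed in when it is done.

Besides the shell and the picture viewer there is one more tool, called after "Request:" as name(argument=value, ...) on one line, values as JSON. drive_tool: Moves the arm, as the interface text tells. Its arguments: {"type":"object","properties":{"motion":{"type":"array"},"force":{"type":"number"}},"required":["motion"]}

```bash
ls; mkdir -p pics; cat > h.py <<'E'
import numpy as np, cv2
from plant import r, camera, camera_model, workorder
def cam(n):
    p,d=camera(n); m=camera_model(n); return p,d,m
def cloud(d,m):
    R=cv2.Rodrigues(np.array(m['rvec'],float))[0]; t=np.array(m['tvec'],float).ravel()
    v,u=np.mgrid[:d.shape[0],:d.shape[1]]
    P=np.stack([(u-m['cx'])/m['fx']*d,(v-m['cy'])/m['fy']*d,d],-1)
    W=(P-t)@R
    W[d<=0]=np.nan
    return W
E
python3 - <<'E'
from h import *
for n in ['scene','top']:
    p,d,m=cam(n); cv2.imwrite(f'pics/{n}0.png',p[...,::-1]); np.savez(f'{n}0.npz',p=p,d=d,W=cloud(d,m))
    print(m)
s=r.sense(); print(s, r.tcp_to_grasp)
E
```

```text
pics
{'fx': 423.6939934096579, 'fy': 423.6939934096579, 'cx': 250.00689351137876, 'cy': 193.1216340592207, 'rvec': array([ 0.65958967, -2.69676847,  1.03699622]), 'tvec': array([519.56153703, 186.38445964, 907.75401671])}
{'fx': 353.8909688646837, 'fy': 353.8909688646837, 'cx': 250.75112805928904, 'cy': 189.41527669384175, 'rvec': array([ 2.15958403, -2.13622226,  0.20213835]), 'tvec': array([ 68.36743487, 589.12603232, 847.02480664])}
{'time': 0.1, 'joint_pos': array([-5.06131922e+01,  2.20876935e+01,  3.88937220e-01, -2.58061092e-02,
       -6.84115440e+01, -1.48157628e+01]), 'qvel': array([-0.02725276, -0.10662614,  0.19647459, -0.02085191, -0.05893174,
       -0.03113   ]), 'joint_efforts': array([-7.03397200e-04, -3.91688490e+01,  1.87935179e+01,  4.23192322e+00,
        1.34807764e-02, -8.59063971e-05]), 'position': array([ 259.67978308, -567.91648285,  221.56270613]), 'tool_rot': array([[-4.15669279e-01,  9.09515390e-01, -8.97869149e-04],
       [ 9.09513704e-01,  4.15670239e-01,  1.75359939e-03],
       [ 1.96814312e-03, -8.77069028e-05, -9.99998059e-01]]), 'ft_force': array([-0.3237654 ,  0.13274239, -0.2418395 ]), 'torque': array([ 0.0331638 , -0.00255409,  0.00560486]), 'gripper_width': 86.80755013378123} 18.700000000000003
```

View pics/scene0.png

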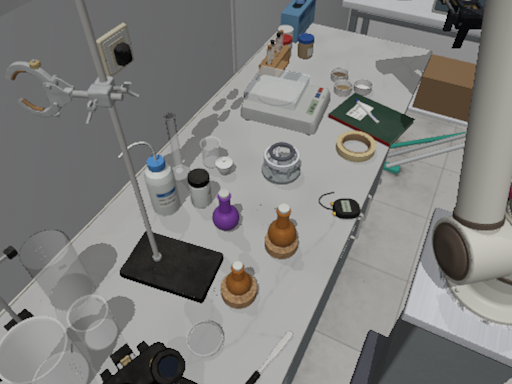

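View pics/top0.png

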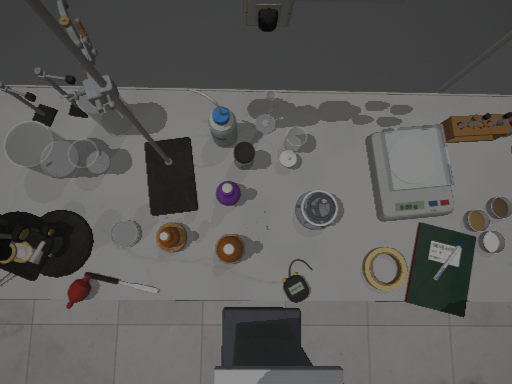

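Candidates in the scene picture: amber flask at (282,232), smaller amber flask at (238,285), and a purple flask at (226,212), which is the decoy. The same three in the top picture are at (229,250), (172,237) and (228,193). The cradle is at scene (281,160), top (318,208). I'll measure these next and take a close crop.

```bash
python3 - <<'E'
from h import *
for n,boxes in [('scene',dict(big=(255,195,310,262),small=(215,252,262,310),cr=(255,135,305,185),purp=(208,185,243,232))),('top',dict(big=(208,228,250,270),small=(152,215,192,257),cr=(290,182,346,235),purp=(212,175,245,210)))]:
    z=np.load(f'{n}0.npz'); p,W=z['p'],z['W']
    for k,(a,b,c,e) in boxes.items():
        w=W[b:e,a:c].reshape(-1,3); q=p[b:e,a:c].reshape(-1,3).astype(int)
        ok=np.isfinite(w[:,2])
        print(n,k,'zmax',np.round(np.nanpercentile(w[:,2],[50,95,99,100])))
        for lo,hi in [(10,24),(26,40),(40,60),(55,65),(66,80),(80,115),(116,130),(128,145)]:
            s=ok&(w[:,2]>lo)&(w[:,2]<hi)
            if s.sum()>8:
                x=w[s]; print('  ',lo,hi,s.sum(),'min',x.min(0).round()[:2],'max',x.max(0).round()[:2],'mean',x.mean(0).round(1))
    # amber sphere fit
    for k in ['big','small']:
        a,b,c,e=boxes[k]
        w=W[b:e,a:c].reshape(-1,3); q=p[b:e,a:c].reshape(-1,3).astype(int)
        s=np.isfinite(w[:,2])&(w[:,2]>32)&(w[:,2]<70)&(q[:,0]>q[:,2]*1.8)
        x=w[s]
        from scipy.optimize import least_squares
        f=least_squares(lambda v:np.linalg.norm(x-v[:3],axis=1)-v[3],[*x.mean(0)[:2],45,30],loss='soft_l1',f_scale=2)
        print(n,k,'sphere',f.x.round(1),len(x), 'resid',np.abs(f.fun).mean().round(2))
p=np.load('scene0.npz')['p'][125:320,190:350,::-1]
cv2.imwrite('pics/crop0.png',cv2.resize(p,None,fx=3,fy=3,interpolation=cv2.INTER_CUBIC))
p=np.load('top0.npz')['p'][170:275,140:360,::-1]
cv2.imwrite('pics/crop1.png',cv2.resize(p,None,fx=3.5,fy=3.5,interpolation=cv2.INTER_CUBIC))
E
```

```text
scene big zmax [ -1. 109. 134. 137.]
   10 24 282 min [403. 101.] max [477. 164.] mean [433.2 146.3  20.4]
   26 40 19 min [410. 123.] max [450. 156.] mean [424.4 146.2  35.1]
   40 60 183 min [409. 109.] max [470. 160.] mean [432.5 147.2  52.1]
   55 65 140 min [410. 109.] max [470. 157.] mean [433.1 143.9  60.3]
   66 80 255 min [415. 104.] max [466. 155.] mean [436.5 135.8  72.2]
   80 115 123 min [427. 121.] max [452. 142.] mean [437.  135.1  97.6]
   116 130 76 min [425. 112.] max [455. 142.] mean [437.5 133.1 123.5]
   128 145 92 min [429. 115.] max [452. 138.] mean [439.7 127.8 133.4]
scene small zmax [  2.  93. 105. 107.]
   10 24 508 min [430. 213.] max [559. 314.] mean [478.  278.2  19.4]
   26 40 48 min [434. 254.] max [489. 308.] mean [458.  292.1  34.3]
   40 60 299 min [443. 254.] max [491. 302.] mean [461.7 285.8  52. ]
   55 65 181 min [447. 257.] max [488. 298.] mean [464.5 282.3  59.1]
   66 80 40 min [457. 275.] max [475. 287.] mean [464.6 283.   73.1]
   80 115 167 min [454. 264.] max [482. 289.] mean [466.1 279.1  98.3]
scene cr zmax [ 1. 72. 74. 76.]
   10 24 33
[... 2229 characters left out ...]
6 min [ 497. -140.] max [587. -50.] mean [543.  -94.3  59.7]
   66 80 294 min [ 511. -127.] max [575. -62.] mean [542.4 -93.7  74.2]
top purp zmax [  2. 117. 120. 122.]
   26 40 30 min [549. 102.] max [594. 163.] mean [563.5 127.8  36.2]
   40 60 273 min [551. 104.] max [610. 162.] mean [574.1 131.5  50.9]
   55 65 104 min [557. 112.] max [600. 154.] mean [572.6 130.2  58.5]
   66 80 9 min [568. 124.] max [572. 143.] mean [569.3 132.3  70.7]
   80 115 65 min [567. 118.] max [596. 149.] mean [576.9 133.2 106.6]
   116 130 75 min [570. 122.] max [591. 143.] mean [580.5 132.8 118.2]
top big sphere [440.3 126.4  49.4  31.9] 205 resid 0.45
top small sphere [468.1 276.1  42.2  25.5] 237 resid 0.75
```

View pics/crop0.png

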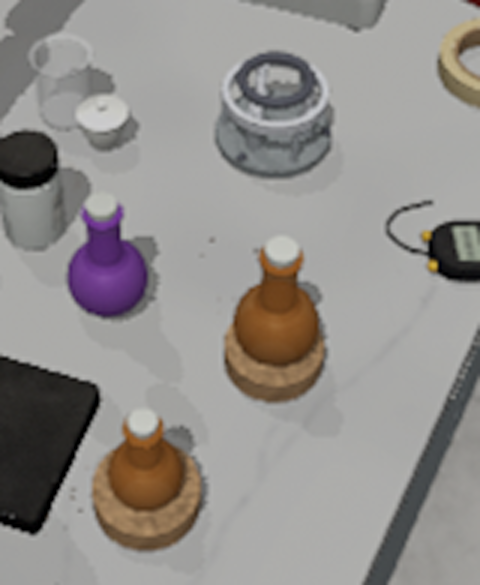

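View pics/crop1.png

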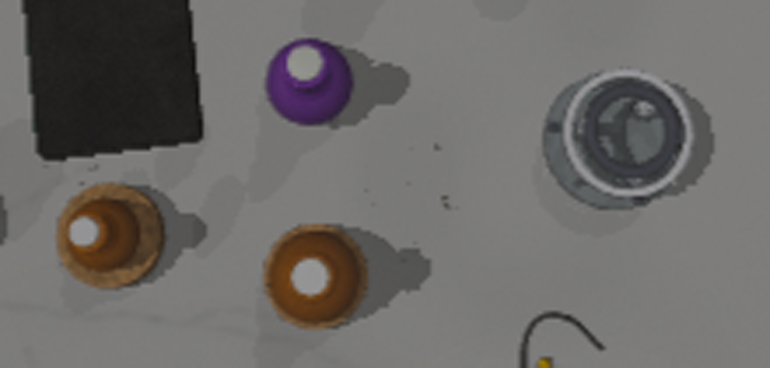

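The larger amber flask is at about (440.3, 126.2). Its bulb fits at r≈31.7 and z≈49, against 32 and 50 given, and its top is at 137. The other amber one fits r≈25.4, so it is the small flask; purple is the decoy. Next I'll refine the cradle centre and work out the approach.

```bash
cat >> h.py <<'E'
def plan(*targets, Rt=None):
    s=r.sense(); R=np.array(s['tool_rot']); p=np.array(s['position'])
    rv=np.zeros(3)
    if Rt is not None: rv=cv2.Rodrigues(R.T@Rt)[0].ravel()
    for t in targets: print('target',t,'d',np.round(R.T@(np.array(t)-p),1),'a',rv.round(4))
def vert(az):
    # tool down, x axis at azimuth az deg
    a=np.radians(az); x=np.array([np.cos(a),np.sin(a),0]); z=np.array([0,0,-1.]); return np.stack([x,np.cross(z,x),z],1)
E
python3 - <<'E'
from h import *
from scipy.optimize import least_squares
for n,(a,b,c,e) in [('scene',(255,135,305,185)),('top',(290,182,346,235))]:
    W=np.load(f'{n}0.npz')['W'][b:e,a:c].reshape(-1,3)
    x=W[(W[:,2]>66)&(W[:,2]<80)]
    rho=lambda v:np.hypot(np.hypot(x[:,0]-v[0],x[:,1]-v[1])-29,x[:,2]-v[2])-5
    print(n,'torus',least_squares(rho,[542,-94,70],loss='soft_l1').x.round(1))
    y=W[(W[:,2]>55)&(W[:,2]<63)]
    y=y[np.hypot(y[:,0]-542,y[:,1]+94)>37]
    f=least_squares(lambda v:np.hypot(y[:,0]-v[0],y[:,1]-v[1])-43,[542,-94],loss='soft_l1'); print('collar',f.x.round(1),len(y))
W=np.load('top0.npz')['W']; print('rod base',W[162,168], W[130,140],'tall pts near')
for n in ('top','scene'):
    W=np.load(n+'0.npz')['W'].reshape(-1,3); t=W[(W[:,2]>140)&(W[:,0]>300)&(W[:,0]<650)&(abs(W[:,1])<260)]; print(n,len(t), t.min(0) if len(t) else '',t.max(0) if len(t) else '')
print('az',np.degrees(np.arctan2(.9095,-.4157)))
plan((440,-150,210),(440,0,210),(440.3,126.2,180),(440.3,126.2,84.3),Rt=vert(114.5))
E
```

```text
scene torus [542.8 -95.2  68.5]
collar [542.3 -93.4] 150
top torus [543.3 -94.4  70.5]
collar [542.9 -93.6] 269
rod base [660.16199488 289.37867995  30.94672385] [659.71518259 289.91073274 285.32351882] tall pts near
top 0  
scene 0  
az 114.56344923960128
target (440, -150, 210) d [305.1 337.7  12.1] a [-0.0001 -0.002   0.0011]
target (440, 0, 210) d [441.6 400.1  12.4] a [-0.0001 -0.002   0.0011]
target (440.3, 126.2, 180) d [556.1 452.8  42.6] a [-0.0001 -0.002   0.0011]
target (440.3, 126.2, 84.3) d [556.  452.8 138.3] a [-0.0001 -0.002   0.0011]
```

Request:
drive_tool(motion=[{"dx": 50,"dy": 56,"dz": 2,"gripper": 87},{"dx": 90,"dy": 100,"dz": 4},{"dx": 130,"dy": 144,"dz": 6},{"dx": 170,"dy": 188,"dz": 8},{"dx": 210,"dy": 232,"dz": 10},{"dx": 255,"dy": 282,"dz": 12},{"dx": 305,"dy": 337,"dz": 12},{"dx": 355,"dy": 360,"dz": 12},{"dx": 400,"dy": 380,"dz": 12},{"dx": 442,"dy": 400,"dz": 12},{"dx": 480,"dy": 417,"dz": 18},{"dx": 520,"dy": 435,"dz": 30},{"dx": 556,"dy": 453,"dz": 42},{"dx": 556,"dy": 453,"dz": 42},{"dx": 556,"dy": 453,"dz": 42},{"dx": 556,"dy": 453,"dz": 42},{"dx": 556,"dy": 453,"dz": 42}])

```text
schema error: expected keys dx, dy, dz, ax, ay, az, gripper
```

```bash
python3 - <<'E'
from h import *
s=r.sense(); print(s['time'],s['position'],s['tool_rot'].round(4),s['ft_force'],s['joint_pos'])
plan((440.3,126.2,150),(440.3,126.2,85),Rt=vert(114.5))
E
```

```text
0.1 [ 259.67978308 -567.91648285  221.56270613] [[-4.157e-01  9.095e-01 -9.000e-04]
 [ 9.095e-01  4.157e-01  1.800e-03]
 [ 2.000e-03 -1.000e-04 -1.000e+00]] [-0.3237654   0.13274239 -0.2418395 ] [-5.06131922e+01  2.20876935e+01  3.88937220e-01 -2.58061092e-02
 -6.84115440e+01 -1.48157628e+01]
target (440.3, 126.2, 150) d [556.1 452.8  72.6] a [-0.0001 -0.002   0.0011]
target (440.3, 126.2, 85) d [556.  452.8 137.6] a [-0.0001 -0.002   0.0011]
```

Request:
drive_tool(motion=[{"dx": 50,"dy": 56,"dz": 2,"ax": 0,"ay": 0,"az": 0,"gripper": 87},{"dx": 90,"dy": 100,"dz": 4,"ax": 0,"ay": 0,"az": 0,"gripper": 87},{"dx": 130,"dy": 144,"dz": 6,"ax": 0,"ay": 0,"az": 0,"gripper": 87},{"dx": 170,"dy": 188,"dz": 8,"ax": 0,"ay": 0,"az": 0,"gripper": 87},{"dx": 210,"dy": 232,"dz": 10,"ax": 0,"ay": 0,"az": 0,"gripper": 87},{"dx": 255,"dy": 282,"dz": 12,"ax": 0,"ay": 0,"az": 0,"gripper": 87},{"dx": 305,"dy": 337,"dz": 12,"ax": 0,"ay": 0,"az": 0,"gripper": 87},{"dx": 355,"dy": 360,"dz": 12,"ax": 0,"ay": 0,"az": 0,"gripper": 87},{"dx": 400,"dy": 380,"dz": 12,"ax": 0,"ay": 0,"az": 0,"gripper": 87},{"dx": 442,"dy": 400,"dz": 12,"ax": 0,"ay": 0,"az": 0,"gripper": 87},{"dx": 480,"dy": 417,"dz": 18,"ax": 0,"ay": 0,"az": 0,"gripper": 87},{"dx": 520,"dy": 435,"dz": 30,"ax": 0,"ay": 0,"az": 0,"gripper": 87},{"dx": 556,"dy": 453,"dz": 42,"ax": 0,"ay": -0.002,"az": 0.001,"gripper": 87},{"dx": 556,"dy": 453,"dz": 42,"ax": 0,"ay": -0.002,"az": 0.001,"gripper": 87},{"dx": 556,"dy": 453,"dz": 42,"ax": 0,"ay": -0.002,"az": 0.001,"gripper": 87},{"dx": 556,"dy": 453,"dz": 42,"ax": 0,"ay": -0.002,"az": 0.001,"gripper": 87}])

```text
time: 2.1
position: [440.5, 125.4, 180.8]
tool_rot: [[-0.414, 0.91, 0.0], [0.91, 0.414, 0.0], [0.0, 0.0, -1.0]]
ft_force: [0.4, 0.2, -0.1]
gripper_width: 87.2
```

```bash
python3 - <<'E'
from h import *
s=r.sense(); print(s['time'],s['position'],s['tool_rot'].round(4),s['ft_force'],s['joint_pos'])
plan((440.3,126.2,150),(440.3,126.2,85),Rt=vert(114.5))
for n in ['scene','top']:
    p,d,m=cam(n); cv2.imwrite(f'pics/{n}1.png',p[...,::-1])
E
```

```text
2.1 [440.5491971  125.40798395 180.83519123] [[-4.137e-01  9.104e-01  2.000e-04]
 [ 9.104e-01  4.137e-01  1.000e-04]
 [ 0.000e+00  2.000e-04 -1.000e+00]] [ 0.4329749   0.19601656 -0.13603877] [ 3.63085384e+01  7.88657920e+00 -2.56224460e+01  1.13532619e-03
 -5.64795782e+01 -1.01873479e+02]
target (440.3, 126.2, 150) d [ 0.8  0.1 30.8] a [ 0.0002 -0.     -0.0011]
target (440.3, 126.2, 85) d [ 0.8  0.1 95.8] a [ 0.0002 -0.     -0.0011]
```

View pics/scene1.png

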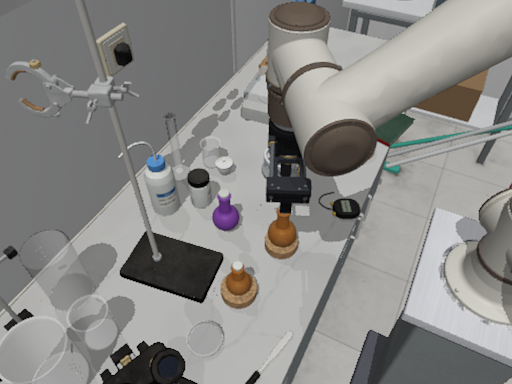

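Request:
drive_tool(motion=[{"dx": 0.8,"dy": 0,"dz": 20,"ax": 0,"ay": 0,"az": 0,"gripper": 87},{"dx": 0.8,"dy": 0,"dz": 40,"ax": 0,"ay": 0,"az": 0,"gripper": 87},{"dx": 0.8,"dy": 0,"dz": 60,"ax": 0,"ay": 0,"az": 0,"gripper": 87},{"dx": 0.8,"dy": 0,"dz": 78,"ax": 0,"ay": 0,"az": 0,"gripper": 87},{"dx": 0.8,"dy": 0,"dz": 90,"ax": 0,"ay": 0,"az": 0,"gripper": 87},{"dx": 0.8,"dy": 0,"dz": 95,"ax": 0,"ay": 0,"az": 0,"gripper": 60},{"dx": 0.8,"dy": 0,"dz": 95,"ax": 0,"ay": 0,"az": 0,"gripper": 40},{"dx": 0.8,"dy": 0,"dz": 95,"ax": 0,"ay": 0,"az": 0,"gripper": 36}], force=15)

```text
time: 3.2
position: [440.8, 126.4, 86.5]
tool_rot: [[-0.414, 0.91, 0.002], [0.91, 0.414, 0.001], [0.0, 0.002, -1.0]]
ft_force: [0.3, -0.8, -0.2]
gripper_width: 64.7
```

```bash
python3 - <<'E'
from h import *
s=r.sense(); print(s['time'],s['position'],s['ft_force'],s['gripper_width'])
plan((440.3,126.2,84.6),Rt=vert(114.5))
for n in ['scene','top']:
    p,d,m=cam(n); cv2.imwrite(f'pics/{n}2.png',cv2.resize(p[130:280,180:380,::-1],None,fx=3.5,fy=3.5))
E
```

```text
3.2 [440.79153209 126.39611379  86.50418247] [ 0.28036293 -0.79497843 -0.24714672] 64.66028527946304
target (440.3, 126.2, 84.6) d [ 0.  -0.5  1.9] a [ 0.0018 -0.0002 -0.0013]
```

View pics/scene2.png

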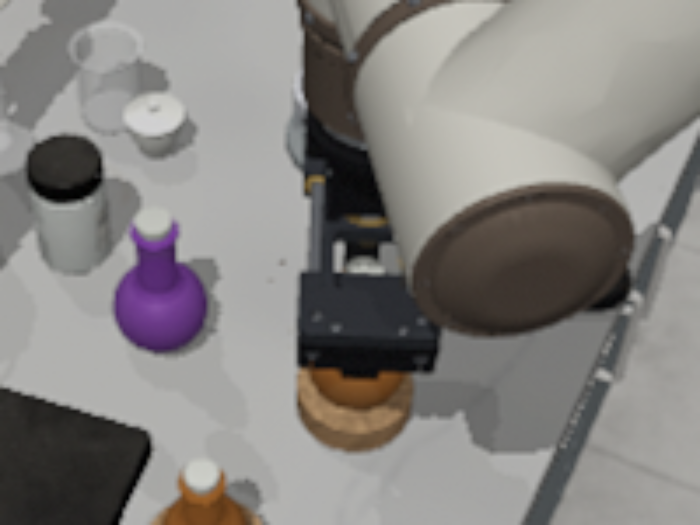

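The fingers straddle the neck, so I'll close.

Request:
drive_tool(motion=[{"dx": 0,"dy": 0,"dz": 1.5,"ax": 0.002,"ay": 0,"az": 0,"gripper": 36},{"dx": 0,"dy": 0,"dz": 1.5,"ax": 0.002,"ay": 0,"az": 0,"gripper": 34},{"dx": 0,"dy": 0,"dz": 1.5,"ax": 0.002,"ay": 0,"az": 0,"gripper": 32},{"dx": 0,"dy": 0,"dz": 1.5,"ax": 0.002,"ay": 0,"az": 0,"gripper": 30},{"dx": 0,"dy": 0,"dz": 1.5,"ax": 0.002,"ay": 0,"az": 0,"gripper": 28},{"dx": 0,"dy": 0,"dz": 1.5,"ax": 0.002,"ay": 0,"az": 0,"gripper": 26},{"dx": 0,"dy": 0,"dz": 1.5,"ax": 0.002,"ay": 0,"az": 0,"gripper": 22},{"dx": 0,"dy": 0,"dz": 1.5,"ax": 0.002,"ay": 0,"az": 0,"gripper": 20},{"dx": 0,"dy": 0,"dz": 1.5,"ax": 0.002,"ay": 0,"az": 0,"gripper": 20},{"dx": 0,"dy": 0,"dz": 1.5,"ax": 0.002,"ay": 0,"az": 0,"gripper": 20}], force=15)

```text
time: 4.55
position: [440.7, 126.4, 85.0]
tool_rot: [[-0.414, 0.91, -0.0], [0.91, 0.414, 0.0], [0.0, -0.0, -1.0]]
ft_force: [0.0, 0.7, -0.5]
gripper_width: 30.7
```

Request:
drive_tool(motion=[{"dx": 0,"dy": 0,"dz": 0,"ax": 0,"ay": 0,"az": 0,"gripper": 20},{"dx": 0,"dy": 0,"dz": 0,"ax": 0,"ay": 0,"az": 0,"gripper": 20},{"dx": 0,"dy": 0,"dz": 0,"ax": 0,"ay": 0,"az": 0,"gripper": 20},{"dx": 0,"dy": 0,"dz": 0,"ax": 0,"ay": 0,"az": 0,"gripper": 20}], force=16)

```text
time: 5.05
position: [440.7, 126.4, 85.0]
tool_rot: [[-0.414, 0.91, -0.0], [0.91, 0.414, 0.0], [0.0, -0.0, -1.0]]
ft_force: [0.4, -0.4, -0.2]
gripper_width: 30.7
```

```bash
python3 - <<'E'
from h import *
s=r.sense(); print(s['time'],s['position'],s['ft_force'],s['torque'],s['gripper_width'])
for n in ['scene','top']:
    p,d,m=cam(n); np.savez(n+'3.npz',p=p,d=d,W=cloud(d,m))
    q=p[180:270,220:340] if n=='scene' else p[190:280,180:300]
    cv2.imwrite(f'pics/{n}3.png',cv2.resize(q[...,::-1],None,fx=6,fy=6,interpolation=cv2.INTER_CUBIC))
E
```

```text
5.05 [440.6883045  126.369845    84.95125749] [ 0.3956322  -0.37814672 -0.16460429] [-0.00694248 -0.02570249 -0.01204621] 30.716108448710195
```

View pics/scene3.png

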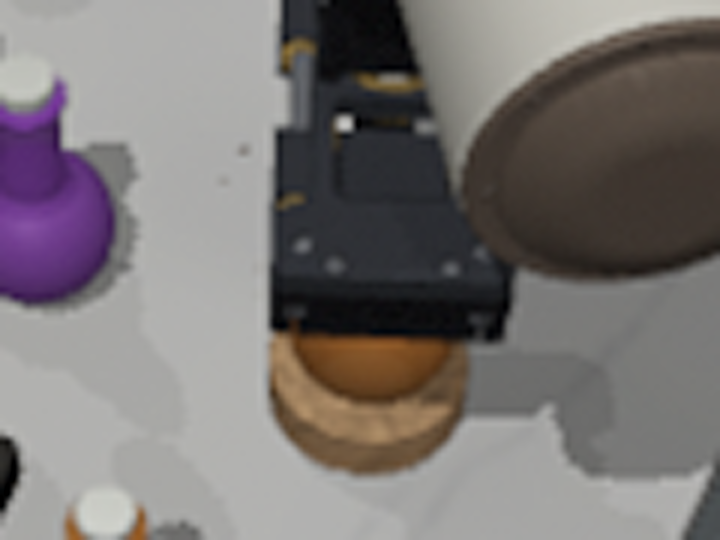

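View pics/top3.png

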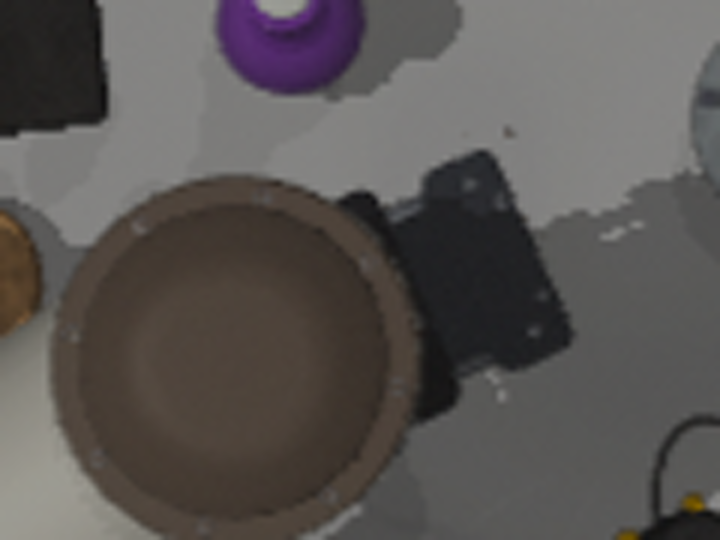

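The fingers stopped at 30.7 mm but the neck is 26 mm, so the pads' upper edge is probably on the lip. I'll open a little, go about 2.5 mm lower and close again.

Request:
drive_tool(motion=[{"dx": 0,"dy": 0,"dz": 0,"ax": 0,"ay": 0,"az": 0,"gripper": 42},{"dx": 0,"dy": 0,"dz": 0,"ax": 0,"ay": 0,"az": 0,"gripper": 42},{"dx": 0,"dy": 0,"dz": 0,"ax": 0,"ay": 0,"az": 0,"gripper": 42},{"dx": 0,"dy": 0,"dz": 0,"ax": 0,"ay": 0,"az": 0,"gripper": 42},{"dx": 0,"dy": 0,"dz": 1.5,"ax": 0,"ay": 0,"az": 0,"gripper": 42},{"dx": 0,"dy": 0,"dz": 2.7,"ax": 0,"ay": 0,"az": 0,"gripper": 42},{"dx": 0,"dy": 0,"dz": 2.7,"ax": 0,"ay": 0,"az": 0,"gripper": 36},{"dx": 0,"dy": 0,"dz": 2.7,"ax": 0,"ay": 0,"az": 0,"gripper": 30},{"dx": 0,"dy": 0,"dz": 2.7,"ax": 0,"ay": 0,"az": 0,"gripper": 24},{"dx": 0,"dy": 0,"dz": 2.7,"ax": 0,"ay": 0,"az": 0,"gripper": 20},{"dx": 0,"dy": 0,"dz": 2.7,"ax": 0,"ay": 0,"az": 0,"gripper": 20},{"dx": 0,"dy": 0,"dz": 2.7,"ax": 0,"ay": 0,"az": 0,"gripper": 20},{"dx": 0,"dy": 0,"dz": 2.7,"ax": 0,"ay": 0,"az": 0,"gripper": 20}], force=15)

```text
time: 6.78
position: [440.7, 126.4, 82.3]
tool_rot: [[-0.414, 0.91, -0.0], [0.91, 0.414, 0.0], [0.0, -0.0, -1.0]]
ft_force: [0.1, -1.0, 0.8]
gripper_width: 30.7
```

Same width at a different height, so it isn't the lip edge; the width reading may simply be offset. I'll test with a gentle lift, watching weight and picture.

Request:
drive_tool(motion=[{"dx": 0,"dy": 0,"dz": -3,"ax": 0,"ay": 0,"az": 0,"gripper": 20},{"dx": 0,"dy": 0,"dz": -8,"ax": 0,"ay": 0,"az": 0,"gripper": 20},{"dx": 0,"dy": 0,"dz": -16,"ax": 0,"ay": 0,"az": 0,"gripper": 20},{"dx": 0,"dy": 0,"dz": -26,"ax": 0,"ay": 0,"az": 0,"gripper": 20},{"dx": 0,"dy": 0,"dz": -34,"ax": 0,"ay": 0,"az": 0,"gripper": 20},{"dx": 0,"dy": 0,"dz": -40,"ax": 0,"ay": 0,"az": 0,"gripper": 20},{"dx": 0,"dy": 0,"dz": -40,"ax": 0,"ay": 0,"az": 0,"gripper": 20},{"dx": 0,"dy": 0,"dz": -40,"ax": 0,"ay": 0,"az": 0,"gripper": 20}])

```text
time: 7.78
position: [440.5, 126.3, 122.1]
tool_rot: [[-0.413, 0.911, -0.001], [0.911, 0.413, -0.0], [0.0, -0.001, -1.0]]
ft_force: [-0.4, -0.4, -0.2]
gripper_width: 30.8
```

```bash
python3 - <<'E'
from h import *
s=r.sense(); print(s['time'],s['position'],s['ft_force'],s['torque'],s['gripper_width'])
for n in ['scene','top']:
    p,d,m=cam(n); np.savez(n+'4.npz',p=p,d=d,W=cloud(d,m))
    q=p[160:270,220:340] if n=='scene' else p[190:280,180:300]
    cv2.imwrite(f'pics/{n}4.png',cv2.resize(q[...,::-1],None,fx=5,fy=5,interpolation=cv2.INTER_CUBIC))
E
```

```text
7.775 [440.46931647 126.25891654 122.05563455] [-0.40800665 -0.40132416 -0.20383367] [-0.05279351  0.00110669 -0.01592856] 30.825071235400976
```

View pics/scene4.png

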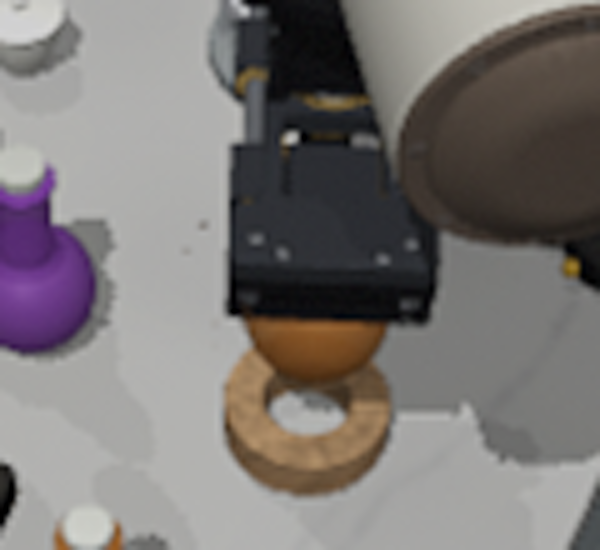

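The flask is lifted: the ring bore at crop (305,405) is empty and the bulb is at crop (315,345), tight under the fingers. Next I'll measure the held bulb against the TCP.

```bash
cat >> h.py <<'E'
from scipy.optimize import least_squares
def bulb(p,W,c,rad=32):
    # amber points near c
    q=p.astype(int); m=(q[...,0]>q[...,2]*1.8)&(q[...,0]>60)&(np.linalg.norm(np.nan_to_num(W,nan=1e6)-c,axis=-1)<45)
    x=W[m]
    f=least_squares(lambda v:np.linalg.norm(x-v,axis=1)-rad,c,loss='soft_l1')
    return f.x.round(1),len(x),np.abs(f.fun).mean().round(2)
E
python3 - <<'E'
from h import *
for n in ['scene','top']:
    z0=np.load(n+'0.npz'); z=np.load(n+'4.npz')
    print(n,bulb(z0['p'],z0['W'],np.array([440,126,50.])),bulb(z['p'],z['W'],np.array([440,126,90.])))
E
```

```text
scene (array([440.5, 125.4,  48.4]), 597, np.float64(1.66)) (array([440.1, 125.5,  88.1]), 258, np.float64(0.85))
top (array([440.3, 126. ,  48.8]), 479, np.float64(2.84)) (array([440., 126.,  90.]), 0, np.float64(nan))h.py:26: RuntimeWarning: Mean of empty slice.
  return f.x.round(1),len(x),np.abs(f.fun).mean().round(2)
  ret = ret.dtype.type(ret / rcount)
```

```bash
python3 - <<'E'
from h import *
plan((440.5,126.3,180),(490,20,180),(543.1,-93.9,175),(543.1,-93.9,140),Rt=vert(114.5))
E
```

```text
target (440.5, 126.3, 180) d [  0.1   0.  -58.1] a [-0.0011 -0.0001 -0.0013]
target (490, 20, 180) d [-117.2    1.1  -58.1] a [-0.0011 -0.0001 -0.0013]
target (543.1, -93.9, 175) d [-242.8    2.4  -53.1] a [-0.0011 -0.0001 -0.0013]
target (543.1, -93.9, 140) d [-242.8    2.4  -18.1] a [-0.0011 -0.0001 -0.0013]
```

Request:
drive_tool(motion=[{"dx": 0,"dy": 0,"dz": -15,"ax": 0,"ay": 0,"az": 0,"gripper": 20},{"dx": 0,"dy": 0,"dz": -35,"ax": 0,"ay": 0,"az": 0,"gripper": 20},{"dx": -6,"dy": 0,"dz": -50,"ax": 0,"ay": 0,"az": 0,"gripper": 20},{"dx": -18,"dy": 0,"dz": -58,"ax": 0,"ay": 0,"az": 0,"gripper": 20},{"dx": -34,"dy": 0,"dz": -58,"ax": 0,"ay": 0,"az": 0,"gripper": 20},{"dx": -54,"dy": 0,"dz": -58,"ax": 0,"ay": 0,"az": 0,"gripper": 20},{"dx": -76,"dy": 0,"dz": -58,"ax": 0,"ay": 0,"az": 0,"gripper": 20},{"dx": -98,"dy": 1,"dz": -58,"ax": 0,"ay": 0,"az": 0,"gripper": 20},{"dx": -120,"dy": 1,"dz": -58,"ax": 0,"ay": 0,"az": 0,"gripper": 20},{"dx": -142,"dy": 1,"dz": -58,"ax": 0,"ay": 0,"az": 0,"gripper": 20},{"dx": -164,"dy": 1.5,"dz": -58,"ax": 0,"ay": 0,"az": 0,"gripper": 20},{"dx": -186,"dy": 2,"dz": -57,"ax": 0,"ay": 0,"az": 0,"gripper": 20},{"dx": -206,"dy": 2,"dz": -56,"ax": 0,"ay": 0,"az": 0,"gripper": 20},{"dx": -222,"dy": 2.4,"dz": -55,"ax": 0,"ay": 0,"az": 0,"gripper": 20},{"dx": -234,"dy": 2.4,"dz": -54,"ax": 0,"ay": 0,"az": 0,"gripper": 20},{"dx": -240,"dy": 2.4,"dz": -53,"ax": -0.001,"ay": 0,"az": 0,"gripper": 20},{"dx": -243,"dy": 2.4,"dz": -53,"ax": -0.001,"ay": 0,"az": 0,"gripper": 20},{"dx": -243,"dy": 2.4,"dz": -53,"ax": -0.001,"ay": 0,"az": 0,"gripper": 20},{"dx": -243,"dy": 2.4,"dz": -53,"ax": -0.001,"ay": 0,"az": 0,"gripper": 20}])

```text
time: 10.25
position: [543.1, -93.6, 175.1]
tool_rot: [[-0.414, 0.91, 0.0], [0.91, 0.414, 0.0], [0.0, 0.0, -1.0]]
ft_force: [-0.2, -0.4, -0.9]
gripper_width: 31.0
```

```bash
python3 - <<'E'
from h import *
s=r.sense(); print(s['time'],s['position'],s['ft_force'],s['torque'],s['gripper_width'])
for n in ['scene','top']:
    p,d,m=cam(n); np.savez(n+'5.npz',p=p,d=d,W=cloud(d,m))
    W=cloud(d,m)
    b=s['position']+[0,0,-32.3]; print(n,b.round(1),bulb(p,W,b))
    q=p[60:260,200:380]
    cv2.imwrite(f'pics/{n}5.png',cv2.resize(q[...,::-1],None,fx=3,fy=3,interpolation=cv2.INTER_CUBIC))
plan((543.1,-93.9,127),(543.1,-93.9,110.3),Rt=vert(114.5))
E
```

```text
10.25 [543.12764706 -93.64387248 175.06263345] [-0.21835106 -0.35856525 -0.89544464] [-0.0026313  -0.01896133  0.01726367] 31.03753873513659
scene [543.1 -93.6 142.8] (array([542.7, -94.1, 141. ]), 416, np.float64(1.33))
top [543.1 -93.6 142.8] (array([542.9, -94.6, 146.1]), 14, np.float64(0.51))
target (543.1, -93.9, 127) d [-0.2 -0.1 48. ] a [ 0.0001 -0.0001 -0.0007]
target (543.1, -93.9, 110.3) d [-0.2 -0.1 64.7] a [ 0.0001 -0.0001 -0.0007]
```

View pics/scene5.png

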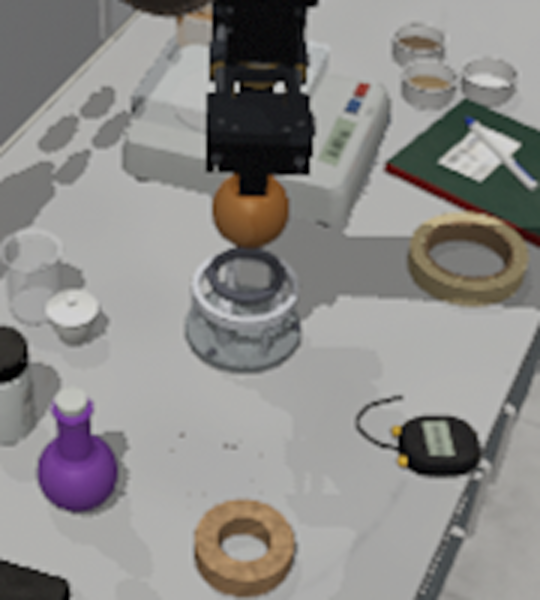

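View pics/top5.png

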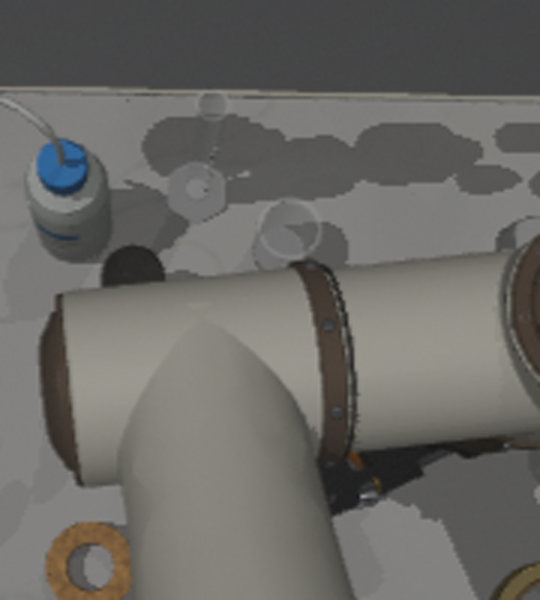

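The held bulb measures (542.7, -94.1), the ring centre (542.9, -94.2), and the flask hangs upright above it at crop (250,210). I'll descend and slow down before contact.

Request:
drive_tool(motion=[{"dx": -0.2,"dy": 0,"dz": 10,"ax": 0,"ay": 0,"az": 0,"gripper": 20},{"dx": -0.2,"dy": 0,"dz": 20,"ax": 0,"ay": 0,"az": 0,"gripper": 20},{"dx": -0.2,"dy": 0,"dz": 30,"ax": 0,"ay": 0,"az": 0,"gripper": 20},{"dx": -0.2,"dy": 0,"dz": 38,"ax": 0,"ay": 0,"az": 0,"gripper": 20},{"dx": -0.2,"dy": 0,"dz": 43,"ax": 0,"ay": 0,"az": 0,"gripper": 20},{"dx": -0.2,"dy": 0,"dz": 45.5,"ax": 0,"ay": 0,"az": 0,"gripper": 20},{"dx": -0.2,"dy": 0,"dz": 47,"ax": 0,"ay": 0,"az": 0,"gripper": 20},{"dx": -0.2,"dy": 0,"dz": 48,"ax": 0,"ay": 0,"az": 0,"gripper": 20},{"dx": -0.2,"dy": 0,"dz": 49,"ax": 0,"ay": 0,"az": 0,"gripper": 20},{"dx": -0.2,"dy": 0,"dz": 50,"ax": 0,"ay": 0,"az": 0,"gripper": 20},{"dx": -0.2,"dy": 0,"dz": 50,"ax": 0,"ay": 0,"az": 0,"gripper": 20},{"dx": -0.2,"dy": 0,"dz": 50,"ax": 0,"ay": 0,"az": 0,"gripper": 20}])

```text
time: 11.85
position: [543.6, -94.0, 125.5]
tool_rot: [[-0.414, 0.91, 0.001], [0.91, 0.414, -0.0], [-0.001, 0.001, -1.0]]
ft_force: [-0.3, -1.4, 1.7]
gripper_width: 30.8
```

```bash
cat > chk.py <<'E'
from h import *
import sys
k=sys.argv[1]
s=r.sense(); print(s['time'],s['position'].round(2),s['ft_force'].round(2),s['gripper_width'])
p,d,m=cam('scene'); W=cloud(d,m)
print('bulb',s['position']+[0,0,-32.3],bulb(p,W,s['position']+[0,0,-32.3]))
w=W.reshape(-1,3); c=np.array([542.8,-94.2])
rho=np.hypot(*(w[:,:2]-c).T)
x=w[(rho<37.5)&(rho>24)&(w[:,2]>50)&(w[:,2]<80)]
q=p.reshape(-1,3).astype(int)[(rho<37.5)&(rho>24)&(w[:,2]>50)&(w[:,2]<80)]
x=x[q[:,0]<q[:,2]*1.4]
f=least_squares(lambda v:np.hypot(np.hypot(x[:,0]-c[0],x[:,1]-c[1])-29,x[:,2]-v[0])-5,[65],loss='soft_l1')
print('ring top est',f.x[0]+5,'(free gave',73.5,')',len(x))
y=w[(rho>40)&(rho<46)&(w[:,2]>52)&(w[:,2]<66)]; print('collar top z',np.percentile(y[:,2],[80,95]))
cv2.imwrite(f'pics/c{k}.png',cv2.resize(p[100:190,230:340,::-1],None,fx=6,fy=6,interpolation=cv2.INTER_CUBIC))
plan((543.1,-93.9,s['position'][2]),Rt=vert(114.5))
E
python3 chk.py 6
```

```text
11.85 [543.61 -93.98 125.47] [-0.31 -1.35  1.72] 30.833609248127697
bulb [543.60692684 -93.97540354  93.17012884] (array([543. , -94.6,  91.4]), 379, np.float64(1.36))
ring top est 71.77354021419266 (free gave 73.5 ) 156
collar top z [58.68670051 59.77383663]
target (543.1, -93.9, np.float64(125.47012884106786)) d [ 0.2 -0.4 -0.1] a [ 0.0008  0.0004 -0.0006]
```

View pics/c6.png

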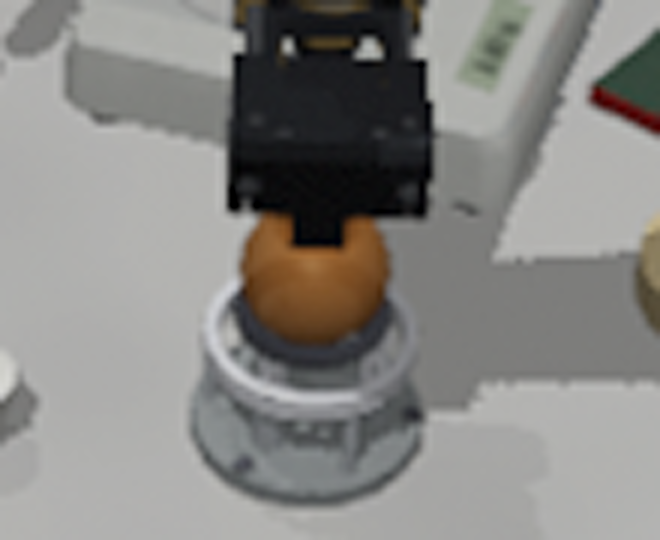

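The bulb is seated in the ring, first contact at about 1.7–2.5 N. I'll press down slowly, half-way first.

Request:
drive_tool(motion=[{"dx": 0,"dy": 0,"dz": 0.7,"ax": 0,"ay": 0,"az": 0,"gripper": 20},{"dx": 0,"dy": 0,"dz": 1.4,"ax": 0,"ay": 0,"az": 0,"gripper": 20},{"dx": 0,"dy": 0,"dz": 2.1,"ax": 0,"ay": 0,"az": 0,"gripper": 20},{"dx": 0,"dy": 0,"dz": 2.8,"ax": 0,"ay": 0,"az": 0,"gripper": 20},{"dx": 0,"dy": 0,"dz": 3.5,"ax": 0,"ay": 0,"az": 0,"gripper": 20},{"dx": 0,"dy": 0,"dz": 4.2,"ax": 0,"ay": 0,"az": 0,"gripper": 20},{"dx": 0,"dy": 0,"dz": 5,"ax": 0,"ay": 0,"az": 0,"gripper": 20},{"dx": 0,"dy": 0,"dz": 6,"ax": 0,"ay": 0,"az": 0,"gripper": 20},{"dx": 0,"dy": 0,"dz": 7,"ax": 0,"ay": 0,"az": 0,"gripper": 20},{"dx": 0,"dy": 0,"dz": 8,"ax": 0,"ay": 0,"az": 0,"gripper": 20},{"dx": 0,"dy": 0,"dz": 8,"ax": 0,"ay": 0,"az": 0,"gripper": 20},{"dx": 0,"dy": 0,"dz": 8,"ax": 0,"ay": 0,"az": 0,"gripper": 20}])

```text
time: 13.4
position: [543.6, -94.0, 117.4]
tool_rot: [[-0.414, 0.91, 0.001], [0.91, 0.414, -0.0], [-0.0, 0.001, -1.0]]
ft_force: [-0.1, -1.5, 4.1]
gripper_width: 30.6
```

```bash
python3 chk.py 7
```

```text
13.4 [543.6  -93.98 117.45] [-0.1  -1.53  4.11] 30.639618730827383
bulb [543.60059669 -93.97615923  85.14732115] (array([543. , -94.5,  83.3]), 366, np.float64(1.33))
ring top est 64.48306332010185 (free gave 73.5 ) 138
collar top z [59.11771205 60.30528353]
target (543.1, -93.9, np.float64(117.44732114888728)) d [ 0.3 -0.4 -0. ] a [ 0.001   0.0005 -0.0006]
```

No slip: the bulb dropped 8.1 mm for 8.0 mm of travel, and the force fits the spring. I'll press the remaining 7 mm.

Request:
drive_tool(motion=[{"dx": 0,"dy": 0,"dz": 0.7,"ax": 0,"ay": 0,"az": 0,"gripper": 20},{"dx": 0,"dy": 0,"dz": 1.4,"ax": 0,"ay": 0,"az": 0,"gripper": 20},{"dx": 0,"dy": 0,"dz": 2.2,"ax": 0,"ay": 0,"az": 0,"gripper": 20},{"dx": 0,"dy": 0,"dz": 3,"ax": 0,"ay": 0,"az": 0,"gripper": 20},{"dx": 0,"dy": 0,"dz": 4,"ax": 0,"ay": 0,"az": 0,"gripper": 20},{"dx": 0,"dy": 0,"dz": 5,"ax": 0,"ay": 0,"az": 0,"gripper": 20},{"dx": 0,"dy": 0,"dz": 6,"ax": 0,"ay": 0,"az": 0,"gripper": 20},{"dx": 0,"dy": 0,"dz": 6.6,"ax": 0,"ay": 0,"az": 0,"gripper": 20},{"dx": 0,"dy": 0,"dz": 7,"ax": 0,"ay": 0,"az": 0,"gripper": 20},{"dx": 0,"dy": 0,"dz": 7,"ax": 0,"ay": 0,"az": 0,"gripper": 20},{"dx": 0,"dy": 0,"dz": 7,"ax": 0,"ay": 0,"az": 0,"gripper": 20},{"dx": 0,"dy": 0,"dz": 7,"ax": 0,"ay": 0,"az": 0,"gripper": 20}])

```text
time: 14.95
position: [543.9, -94.0, 110.7]
tool_rot: [[-0.414, 0.91, 0.002], [0.91, 0.414, -0.0], [-0.001, 0.001, -1.0]]
ft_force: [-0.7, -1.0, 5.8]
gripper_width: 30.8
```

```bash
python3 chk.py 8
```

```text
14.95 [543.88 -94.05 110.73] [-0.71 -1.04  5.77] 30.753814258628726
bulb [543.87527428 -94.04541813  78.43385201] (array([543. , -94.7,  76.6]), 361, np.float64(1.35))
ring top est 58.07698843555809 (free gave 73.5 ) 132
collar top z [58.80388624 60.15281444]
target (543.1, -93.9, np.float64(110.73385201479994)) d [ 0.4 -0.6 -0. ] a [ 0.0014  0.0008 -0.0004]
```

View pics/c8.png

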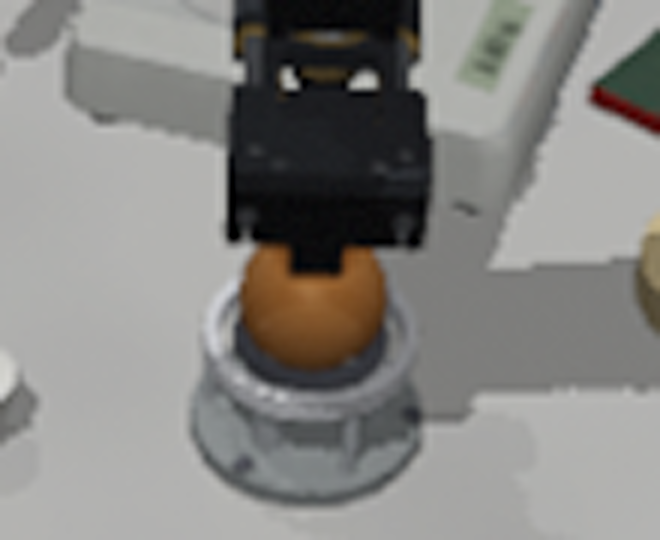

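The bulb is 78.3 mm up, so the ring's top is about 60 mm, level with the collar. The 5.8 N on the wrist plus the flask's weight matches the 6.7 N expected at 15 mm. Handing in.

```bash
python3 - <<'E'
from h import *
print(workorder.finish_job())
s=r.sense(); print(s['time'],s['position'],s['ft_force'],s['gripper_width'])
E
```

```text
the job is handed in; nothing more can be done
None
the job is handed in; nothing more can be done
```

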